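# Run down the loose wing nut of a funnel stand

### The job

The wing nut that clamps the funnel's arm onto the post of the jar-filling stand has been left loose. Push its wings round clockwise (seen from above) with a fingertip, stroke after stroke, until the nut is fully down and turns no further. Do not grip or pinch the nut, and leave the funnel, the jar, the jar lid, the scrubber and the kettle alone.

Things in the scene. Friction and masses are not known exactly. Their poses are not given: they have to be found in the camera images.
- nut (a joint): Turning angle of the wing nut, rad; grows clockwise seen from above. Hard stop, fully down and tight: 7.0. Starts between 0 and 2.5 (0.7 to 1.1 turns to go). Turns easily (about 0.035 N m, 1 to 2 N on a wing), stays where it is left, sinks 1 mm per rad (underside 7 mm above its seat at 0, on it at 7.0).
- wings (a point): Plain steel wing nut on an upright stud: point on its axis at half the wings' height. Two flat upright wings along the point's +x and -x (y normal to their faces, z up), each 5 mm thick, 24 mm tall (12 mm above and below this point), reaching 32 mm from the axis. Hub 16 mm in diameter (26 mm at its foot), from 18 to 2 mm below this point; stud 10 mm, ends 12 mm above it when tight.
- seat (a point): Fixed stand: seat of the nut, on its axis, at the top face of the funnel's arm, 145 mm above the counter. +x points from post to funnel, z up. Arm 26 mm wide, 8 thick, from 14 mm behind the axis to the funnel's ring; post 18 mm in diameter; foot plate 190 x 100 x 12 mm. Within 38 mm of the axis only nut and stud stand higher than the seat; the side away from the funnel is open.
- funnel_rim (a point): Clear plastic funnel fixed in the arm's ring: centre of its upper rim, 187 mm above the counter. Rim 90 mm in diameter, its centre 85 mm from the nut's axis, so that its near edge is 40 mm from the axis and stands higher than the wings; from 5 mm below the rim it tapers down to a 19 mm spout, whose end is 100 mm below the rim.
- jar_mid (a point): Empty open glass jam jar, loose, standing on the foot plate under the funnel with the spout in its mouth: centre, half-way up. 72 mm in diameter, 93 mm tall.
- lid_mid (a point): Steel twist lid of the jar lying on the counter: centre. 66 mm in diameter, 14 mm tall.
- scrubber_mid (a point): Grey silicone scrubber lying on the counter: centre. 85 x 60 x 22 mm (x, y, z).
- kettle_mid (a point): Cream kettle standing loose on its fixed round black base (170 mm in diameter, 22 mm tall): centre, half-way up. Body 160 mm in diameter below and 100 mm above; with base and lid knob 216 mm tall; handle reaches 125 mm from the axis on its +x side.

How it is judged:
By the outcome, as a careful person would: the job done as asked, in the order asked, and still so for the second after the job is handed in, with the robot touching nothing.
It also fails if it takes over 51 s, if anything falls off the work surface, if the arm or the gripper's body presses on something with over 40 N, if the wrist force passes 120 N, or if a joint passes its speed limit or range.

### The arm

A 7-joint arm with a two-finger parallel gripper is mounted at the origin on the work surface. World frame = base frame: x ahead of the robot, y to its left, z up, the work surface at z = 0. Lengths are in m, angles in rad, forces in N, time in s.
With the tool pointing down it reaches from about 0.4 to 0.85 m from the base axis. Payload 4.5 kg.
Tool frame: the origin (TCP) lies on the centre line of the jaws, within the pads' length; the fingertips stand r.tips_ahead ahead of it and the grasp point (between the pads) is the TCP (r.tips_ahead is the distance from the TCP to the fingertips, in m); z points along the fingers, y is the direction in which the jaws open and shut (so a half turn about z gives the same grasp; the last joint's range is limited). The gripper opens to 88 mm and grips with 3 to 60 N. Pads are 18 mm wide; open, the fingers measure 123 mm over their backs; the gripper's body (75 mm by 187 mm) begins 45 mm behind the grasp point.
Start: joints at [1.159, 0.689, -0.195, 1.565, 0.157, 0.902, -0.215], TCP at [0.27, -0.564, 0.258] pointing down, gripper open.
Joint ranges: [-3.01, 3.01], [-0.46, 2.08], [-1.47, 1.51], [0.13, 2.56], [-1, 4.14], [0.04, 2.09], [-2.66, 2.66]. Speed limits (rad/s): [2.57, 2.57, 3.14, 3.14, 3.14, 3.14, 3.14].

### API

Orientations are given as a unit quaternion [x, y, z, w].
In Python, from plant import r gives the robot as it stands.
- The arm moves only by the shell command python3 -m inch 'ROWS' [FORCE]. ROWS is JSON, a list of rows, each a list of 5 numbers: the shift along the world's x, y, z in units of 25 mm (1.0 is 25 mm), then the turn about the world's z in units of 6 degrees (1.0 is 6 degrees), then the finger opening in mm, from 0 to 88.1. A call has 1 to 5 rows; each row shifts and turns the commanded pose from where the row before left it; what a row does not reach is not made up. A row lasts 1/10 s, in which the tool goes at most 50 mm and 8.59 degrees, less where a joint would pass 70% of its speed; a pose out of reach is approached as far as the arm can. A call is refused whole if a number of a shift passes 1 or a number of a turn 1, either way. A call with a gripper value outside its range is refused whole. The fingers move at their own pace and stop on an object; FORCE is the grip in N (left out, the last holds). Time passes only in rows, so rows that do not move let the fingers close. It gives the time, the measured TCP pose, the force and the opening at its end, in the units of the state.
- r.get_state(): the state, without advancing time (a new reading comes with each control period).
- r.snapshot(name): name is "side" or "top" or "wrist"; returns a dict with "pixels" (384x512x3 uint8, red, green, blue), "range_z" (384x512 float32, m along the optical axis (not along the pixel's ray), 0 where there is no reading), "K" (3x3 intrinsics, pixels), "position" and "attitude" of the camera in the world. Camera axes: x right, y up, looking along -z (the intrinsics and any distortion apply to the point x, -y, -z); pixel columns grow to the right and rows downward; lengths in m; the calibration is good to about 2 mm. A picture is of the moment at which its call begins.
- r.finish_job(): hands the job in, once; it reports no verdict.
The state is a dict: "clock": time; "q": joint angles; "qd": joint speeds; "joint_torque": joint torques, N m; "tool_pos": TCP position; "eef_rot": TCP orientation; "contact_force": force on the tool from outside, world axes, zero at the start; "moment": the same for the moment, N m; "opening": opening from 0.0 (shut) to 1.0 (fully open).
Only numpy, scipy, OpenCV 4.12 (cv2) and the standard library are available. Lean on these libraries where they do the work, as an engineer would, in place of code of your own. Each camera call takes 0.05 s, during which the arm holds its last target. There are 200 camera calls.

## Working session

There is one attempt and no reset: what is moved stays moved. The work goes in short steps, Python scripts to look and compute and a shell command to move; the robot and the scene stay as the last step left them, time stands still between calls to the robot, and variables do not carry over. Pictures are saved under pics/ and viewed, about 8 in all and at most 12, crops included, and the job is handed in when it is done.

```bash
ls; mkdir -p pics
cat > h.py <<'E'
from plant import r
import numpy as np, cv2
from scipy.spatial.transform import Rotation as R
def snap(n):
    s=r.snapshot(n); np.savez('pics/'+n+'.npz',**{k:np.array(v) for k,v in s.items()}); return s
def rot(s):
    a=np.array(s['attitude']); return a if a.shape==(3,3) else R.from_quat(a).as_matrix()
def pts(s):
    z=s['range_z'];K=np.array(s['K']);v,u=np.mgrid[:z.shape[0],:z.shape[1]]
    c=np.stack([(u-K[0,2])/K[0,0]*z,-(v-K[1,2])/K[1,1]*z,-z],-1)
    return c@rot(s).T+np.array(s['position'])
E
python3 - <<'E'
from h import *
st=r.get_state(); print(st, r.tips_ahead)
a=snap('top');b=snap('side')
for s in(a,b):print(s['position'],s['attitude'],s['K'],[k for k in s])
cv2.imwrite('pics/top1.png',a['pixels'][...,::-1]);cv2.imwrite('pics/side1.png',b['pixels'][...,::-1])
E
```

```text
pics
{'clock': 0.0, 'q': array([ 1.15878968,  0.68996665, -0.1945223 ,  1.56630848,  0.15732354,
        0.90248554, -0.21510055]), 'qd': array([-6.18049104e-04, -3.80996214e-04, -7.55036448e-04, -2.53822966e-05,
        1.90431899e-03, -3.80766188e-04, -1.34460289e-03]), 'joint_torque': array([ 8.35579049e-04, -5.27571845e+01, -1.26688544e+00, -1.53428507e+01,
       -5.27012197e-02,  6.43153035e-03,  1.80938632e-04]), 'tool_pos': array([ 0.26920122, -0.56341615,  0.2569305 ]), 'eef_rot': array([ 9.75248253e-01,  2.21110964e-01, -2.63871546e-04, -8.46656606e-04]), 'contact_force': array([ 0.37002465, -0.17041083,  0.63866146]), 'moment': array([-0.03169661, -0.01214813, -0.01882108]), 'opening': 1.0017017047596293} 0.019
[0.2616542  0.04900367 1.51429929] [-0.07216044  0.06982602  0.70581247 -0.701246  ] [[455.2944764    0.         255.38387274]
 [  0.         455.2944764  190.79294378]
 [  0.           0.           1.        ]] ['pixels', 'range_z', 'K', 'position', 'attitude']
[0.1131825  0.76731334 1.16297291] [-0.0974255   0.32966975  0.90598612 -0.24701271] [[437.58890066   0.         250.61570962]
 [  0.         437.58890066 188.21623932]
 [  0.           0.           1.        ]] ['pixels', 'range_z', 'K', 'position', 'attitude']
```

View pics/top1.png

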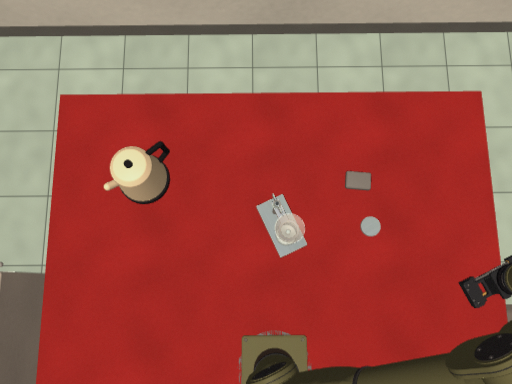

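View pics/side1.png

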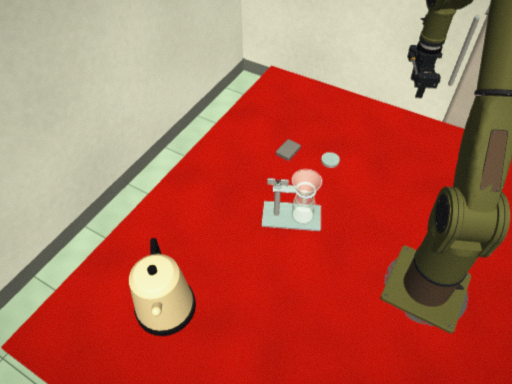

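The top view shows the stand at about (282,225), with the nut near (276,203) and the funnel at (289,229) on the robot's side. The kettle is far to the left at (140,175), and the scrubber and lid are to the right at (359,181) and (371,226). Next I'll measure the nut and funnel and crop closer.

Run:
```python
from h import *
out=[]
for n,(x0,x1,y0,y1) in dict(top=(245,320,185,265),side=(250,335,160,240)).items():
    s=dict(np.load(f'pics/{n}.npz'));P=pts(s)
    c=P[y0:y1,x0:x1].reshape(-1,3); z=s['range_z'][y0:y1,x0:x1].ravel()
    for lo,hi in((.008,.016),(.138,.15),(.152,.178),(.18,.195)):
        m=(z>0)&(c[:,2]>lo)&(c[:,2]<hi)
        q=c[m]; rect=cv2.minAreaRect(q[:,:2].astype(np.float32)*1000) if m.sum()>2 else None
        print(n,lo,m.sum(),q.mean(0).round(4) if m.sum() else'',rect)
        if lo>.13 and lo<.18: print((q[:25]*1000).round().astype(int).tolist())
    out.append(cv2.resize(s['pixels'][y0:y0+80,x0:x0+75],None,fx=7,fy=7,interpolation=cv2.INTER_CUBIC)[:,:400] if 0 else cv2.resize(s['pixels'][y0:y0+80,x0:x0+75],(394,420),interpolation=cv2.INTER_CUBIC))
cv2.imwrite('pics/crop1.png',np.hstack(out)[...,::-1])
```

```text
top 0.008 663 [ 0.4516 -0.0214  0.0116] ((461.16900634765625, -35.58600616455078), (244.26434326171875, 248.57606506347656), 87.93157196044922)
top 0.138 165 [ 0.448  -0.0349  0.1439] ((456.0622863769531, -33.76964569091797), (124.4578857421875, 49.35847854614258), 20.58527183532715)
[[515, -13, 145], [516, -17, 141], [509, -1, 144], [506, 2, 141], [503, 5, 140], [499, 2, 145], [496, 2, 146], [497, -25, 142], [493, -22, 144], [493, -25, 144], [491, -1, 140], [490, -22, 144], [490, -25, 143], [490, -28, 142], [487, -4, 145], [486, -7, 148], [487, -10, 147], [487, -13, 146], [487, -25, 145], [487, -28, 142], [484, -4, 141], [485, -7, 139], [484, -10, 145], [484, -13, 144], [484, -16, 145]]
top 0.152 395 [ 0.4371 -0.0424  0.1658] ((457.02532958984375, -43.8111572265625), (148.81520080566406, 80.08687591552734), 5.420725345611572)
[[527, 3, 177], [525, 3, 174], [524, 0, 176], [524, 3, 164], [521, 0, 176], [517, 0, 167], [511, -3, 167], [509, -6, 177], [508, -9, 168], [509, -13, 159], [510, -16, 152], [507, -4, 155], [505, -6, 167], [503, -9, 174], [504, -12, 171], [504, -15, 169], [504, 
[... 1003 characters left out ...]
425 [ 0.4465 -0.0451  0.1658] ((456.44903564453125, -42.21026611328125), (149.76727294921875, 82.2511978149414), 6.793819904327393)
[[449, -76, 177], [445, -81, 175], [441, -80, 177], [440, -84, 174], [453, -70, 176], [451, -74, 173], [450, -78, 170], [446, -76, 174], [442, -75, 177], [442, -82, 170], [438, -80, 174], [435, -81, 175], [432, -83, 175], [430, -84, 175], [427, -85, 176], [424, -86, 177], [422, -88, 176], [462, -61, 175], [458, -60, 178], [451, -66, 176], [450, -71, 171], [447, -72, 173], [446, -77, 169], [441, -73, 174], [440, -78, 171]]
side 0.18 143 [ 0.4255 -0.0446  0.1847] ((436.6221923828125, -23.528289794921875), (143.21148681640625, 90.06521606445312), 50.24416732788086)
```

View pics/crop1.png

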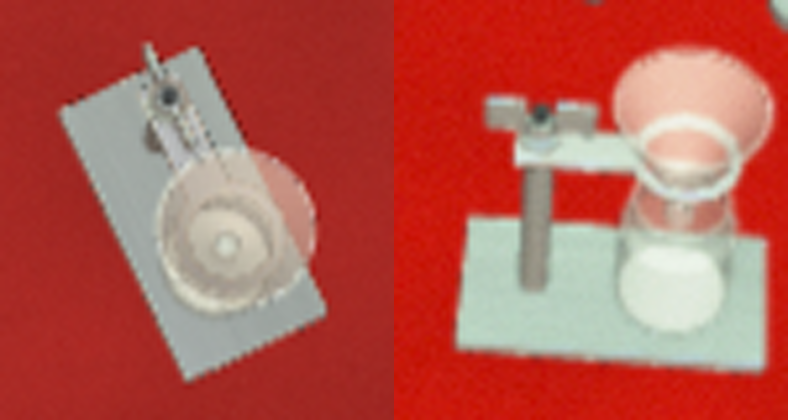

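The side crop shows the wings roughly in line with the arm and the stud at (541,113). In the top crop the stud is at (170,96) and the funnel rim is centred at (237,230).

```bash
cat >> h.py <<'E'
def ray(s,u,v,z):
    K=np.array(s['K']);d=rot(s)@np.array([(u-K[0,2])/K[0,0],-(v-K[1,2])/K[1,1],-1]);p=np.array(s['position'])
    return p+d*(z-p[2])/d[2]
E
python3 - <<'E'
from h import *
a=dict(np.load('pics/top.npz'));b=dict(np.load('pics/side.npz'))
k=lambda x,y:(245+(x+.5)/5.253-.5,185+(y+.5)/5.25-.5)
k2=lambda x,y:(250+(x-394+.5)/5.253-.5,160+(y+.5)/5.25-.5)
n=ray(a,*k(170,96),.175);f=ray(a,*k(237,230),.187)
print('nut',n,'side',ray(b,*k2(541,113),.175),'fun',f,np.linalg.norm((f-n)[:2]))
print('ang e',np.degrees(np.arctan2(*(f-n)[[1,0]])))
print('wing tip far',ray(a,*k(148,45),.178))
print('side wing tips',ray(b,*k2(487,98),.178),ray(b,*k2(597,104),.178))
M=R.from_quat(r.get_state()['eef_rot']).as_matrix();print('tool y ang',np.degrees(np.arctan2(M[1,1],M[0,1])))
# plate edges
for p in((62,110),(198,48),(326,315),(188,380)): print(ray(a,*k(*p),.012))
E
python3 -m inch '[[0,0,0,0,0],[0.4,1,0,0,0],[0.4,1,0,0,0],[0.4,1,0,0,0],[0.4,1,0,0,0]]' 10
```

```text
nut [ 0.4974714  -0.01157426  0.175     ] side [ 0.49667824 -0.00767329  0.175     ] fun [ 0.41932617 -0.04715333  0.187     ] 0.0858635355922914
ang e -155.5205056355791
wing tip far [0.52652706 0.00062974 0.178     ]
side wing tips [5.27636290e-01 1.37143104e-04 1.78000000e-01] [ 0.47118177 -0.0273026   0.178     ]
tool y ang -64.45860857757485
[0.51758358 0.04996018 0.012     ]
[ 0.55725194 -0.03735076  0.012     ]
[ 0.38634467 -0.11437241  0.012     ]
[ 0.34655748 -0.02735581  0.012     ]
clock: 0.6
tool_pos: [0.3097, -0.4628, 0.2576]
eef_rot: [0.975, 0.221, 0.0, -0.0]
contact_force: [0.5, 0.4, 0.9]
opening: 0.569
```

```bash
for i in 1 2 3; do python3 -m inch '[[0.4,1,0,0,0],[0.4,1,0,0,0],[0.4,1,0,0,0],[0.4,1,0,0,0],[0.4,1,0,0,0]]'; done;  python3 -m inch '[[0.5,1,0,0,0],[0.5,1,0,0,0],[0.4,1,0,0,0],[0.4,1,0,0,0],[0,0,0,0,0]]'
python3 - <<'E'
from h import *
print(r.get_state()['tool_pos'])
w=snap('wrist');cv2.imwrite('pics/w1.png',w['pixels'][...,::-1]);print(w['position'])
E
```

```text
clock: 1.1
tool_pos: [0.3598, -0.3379, 0.2577]
eef_rot: [0.975, 0.221, 0.0, 0.0]
contact_force: [0.8, -0.0, 0.3]
opening: 0.115
clock: 1.6
tool_pos: [0.4098, -0.2129, 0.2578]
eef_rot: [0.975, 0.221, 0.0, 0.0]
contact_force: [0.1, -0.8, 0.6]
opening: 0.003
clock: 2.1
tool_pos: [0.4598, -0.0879, 0.2577]
eef_rot: [0.975, 0.221, -0.0, 0.0]
contact_force: [-0.5, -0.0, -0.6]
opening: 0.003
clock: 2.6
tool_pos: [0.5059, 0.0156, 0.2578]
eef_rot: [0.975, 0.224, 0.001, -0.001]
contact_force: [-0.9, 0.4, -0.2]
opening: 0.007
[0.50591075 0.01556139 0.25779601]
[0.58163838 0.05259405 0.38454912]
```

View pics/w1.png

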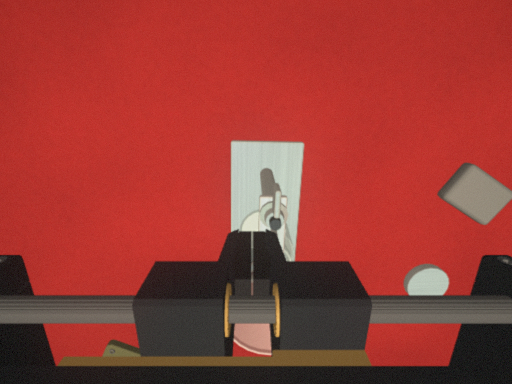

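The wrist view shows the stud top at (276,224). The free wing points up the image to its tip at (278,192), away from the funnel, and the shut fingers are at (252,250).

```bash
cat >> h.py <<'E'
e=np.array([-.911,-.412]);f=np.array([.412,-.911])
def ef(N,p): d=(np.array(p)[:2]-N)*1000; return (d@e).round(1),(d@f).round(1)
def steps(N,path,z=None,start=None):
    p=np.array(r.get_state()['tool_pos'])[:2] if start is None else N+(start[0]*e+start[1]*f)/1000
    for E,F in path:
        q=N+(E*e+F*f)/1000; d=(q-p)/.025; print([E,F],d.round(2).tolist()); p=p+d.round(2)*.025
E
python3 - <<'E'
from h import *
w=dict(np.load('pics/wrist.npz'))
n=ray(w,276,224,.175);print('nut wrist',n,'tip',ray(w,278,192,.179))
N=np.array([.497,-.010]) if 0 else n[:2]
s=r.get_state();print(s['tool_pos'],s['eef_rot'],ef(N,s['tool_pos']))
E
```

```text
nut wrist [ 0.5003763  -0.00897637  0.175     ] tip [0.527195   0.00355729 0.179     ]
[0.5048811  0.01288943 0.25763326] [ 9.74840840e-01  2.22901719e-01  2.37140519e-04 -3.23589448e-04] (np.float64(-13.1), np.float64(-18.1))
```

```bash
sed -i '$a N=np.array([.498,-.0095])' h.py
python3 - <<'E'
from h import *
print(ef(N,r.get_state()['tool_pos']))
steps(N,[(-23,-33),(-22,-22),(-22,-10),(-22,0),(-22,8),(-20,16),(-18,22),(-14,25),(-11,27),(-8,28),(-5,29)])
E
```

```text
(np.float64(-15.5), np.float64(-17.6))
[-23, -33] [0.02, 0.69]
[-22, -22] [0.14, -0.42]
[-22, -10] [0.2, -0.44]
[-22, 0] [0.17, -0.36]
[-22, 8] [0.13, -0.29]
[-20, 16] [0.06, -0.33]
[-18, 22] [0.02, -0.25]
[-14, 25] [-0.09, -0.18]
[-11, 27] [-0.08, -0.12]
[-8, 28] [-0.09, -0.08]
[-5, 29] [-0.1, -0.09]
```

```bash
python3 -m inch '[[0.02,0.69,0,0,0],[0,0,-1,0,0],[0,0,-1,0,0],[0,0,-1,0,0],[0,0,-0.1,0,0]]'
python3 -m inch '[[0.14,-0.42,0,0,0],[0.2,-0.44,0,0,0],[0.17,-0.36,0,0,0],[0,0,0,0,0]]'
python3 - <<'E'
from h import *
s=r.get_state();print(s['tool_pos'],s['contact_force'],ef(N,s['tool_pos']))
w=snap('wrist');cv2.imwrite('pics/w2.png',w['pixels'][100:,100:420,::-1])
E
```

```text
clock: 3.15
tool_pos: [0.5027, 0.0265, 0.1781]
eef_rot: [0.975, 0.22, -0.003, 0.0]
contact_force: [-0.8, -0.5, 0.3]
opening: 0.003
clock: 3.55
tool_pos: [0.5197, -0.0046, 0.1815]
eef_rot: [0.976, 0.219, 0.002, 0.001]
contact_force: [0.3, 0.4, -0.3]
opening: -0.0
[ 0.51965055 -0.00459112  0.18151231] [ 0.29979513  0.3852059  -0.2611208 ] (np.float64(-21.7), np.float64(4.4))
```

View pics/w2.png

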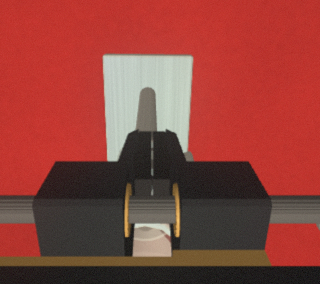

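The finger covers the nut, but a wing end shows on the right at (190,157), so the wing is being pushed. I'll carry on with the stroke.

```bash
python3 -m inch '[[0.13,-0.29,0,0,0],[0.06,-0.33,0,0,0],[0.02,-0.25,0,0,0],[-0.09,-0.18,0,0,0],[0,0,0,0,0]]'
python3 -m inch '[[-0.08,-0.12,0,0,0],[-0.09,-0.08,0,0,0],[-0.1,-0.09,0,0,0],[0,0,0,0,0],[0,0,0,0,0]]'
python3 - <<'E'
from h import *
s=r.get_state();print(s['tool_pos'],s['contact_force'],ef(N,s['tool_pos']))
E
```

```text
clock: 4.1
tool_pos: [0.5209, -0.0294, 0.1803]
eef_rot: [0.975, 0.22, 0.0, 0.0]
contact_force: [1.0, -0.2, 0.6]
opening: 0.007
clock: 4.6
tool_pos: [0.5135, -0.0362, 0.1802]
eef_rot: [0.975, 0.221, -0.001, 0.0]
contact_force: [1.3, -0.4, -0.4]
opening: 0.009
[ 0.51353763 -0.03621386  0.18022612] [ 1.2921426  -0.40013144 -0.35482118] (np.float64(-3.1), np.float64(30.7))
```

Run:
```python
from h import *
steps(N,[(-10,31),(-10,31),(-10,6),(0,-20),(20,-30)])
```

```text
[-10, 31] [0.25, 0.1]
[-10, 31] [0.0, 0.0]
[-10, 6] [-0.41, 0.91]
[0, -20] [-0.79, 0.79]
[20, -30] [-0.89, 0.03]
```

```bash
python3 -m inch '[[0.25,0.1,0,0,0],[0,0,1,0,0],[0,0,1,0,0],[-0.41,0.91,0,0,0],[-0.79,0.79,0,0,0]]'
python3 -m inch '[[-0.89,0.03,0,0,0],[0,0,0,0,0],[0,0,0,0,0]]'
python3 - <<'E'
from h import *
s=r.get_state();print(s['tool_pos'],s['contact_force'],ef(N,s['tool_pos']))
w=snap('wrist');cv2.imwrite('pics/w3.png',cv2.resize(w['pixels'][100:300,150:400,::-1],None,fx=3,fy=3))
E
```

```text
clock: 5.1
tool_pos: [0.4914, 0.0098, 0.2308]
eef_rot: [0.975, 0.22, 0.001, 0.0]
contact_force: [-0.0, 1.2, -0.8]
opening: 0.006
clock: 5.4
tool_pos: [0.4683, 0.01, 0.2303]
eef_rot: [0.975, 0.221, -0.0, 0.0]
contact_force: [0.6, 0.0, 0.0]
opening: 0.006
[0.46825339 0.00996088 0.23028015] [0.56001849 0.01962692 0.00824737] (np.float64(19.1), np.float64(-30.0))
```

View pics/w3.png

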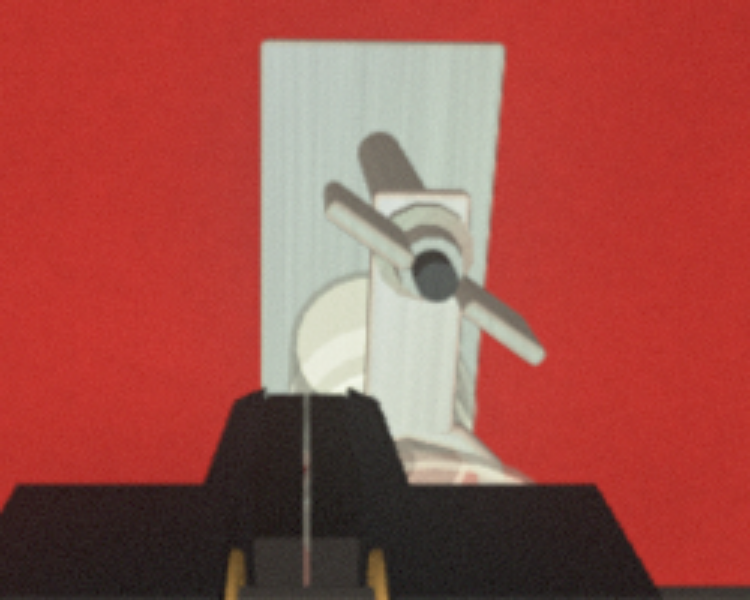

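The view shows the stud at (435,275) and wing tips at (333,195) and (540,352). The nut has turned about 125° and the path down beside the arm is clear. Next is stroke 2.

Run:
```python
from h import *
w=dict(np.load('pics/wrist.npz'))
g=lambda x,y,z:ray(w,150+x/3,100+y/3,z)
n=g(435,272,.175);a=g(333,192,.177);b=g(542,352,.177)
print(n,a,b,(a+b)/2); d=b-a;print('theta',np.degrees(np.arctan2(d[:2]@f,d[:2]@e)),np.linalg.norm(d))
steps(N,[(6,-30),(-8,-31),(-20,-26),(-22,-14),(-22,-4),(-22,4),(-21,11),(-19,18),(-17,22),(-14,25),(-11,27),(-8,28),(-5,29)])
```

```text
[ 0.50159586 -0.00705977  0.175     ] [0.50885951 0.02290822 0.177     ] [ 0.49532462 -0.03890656  0.177     ] [ 0.50209207 -0.00799917  0.177     ]
theta 53.314622044611106 0.0632792267995654
[6, -30] [0.45, 0.22]
[-8, -31] [0.49, 0.27]
[-20, -26] [0.52, 0.01]
[-22, -14] [0.27, -0.4]
[-22, -4] [0.17, -0.36]
[-22, 4] [0.13, -0.3]
[-21, 11] [0.08, -0.27]
[-19, 18] [0.04, -0.29]
[-17, 22] [-0.01, -0.17]
[-14, 25] [-0.06, -0.16]
[-11, 27] [-0.07, -0.13]
[-8, 28] [-0.1, -0.08]
[-5, 29] [-0.09, -0.09]
```

```bash
python3 -m inch '[[0,0,-1,0,0],[0,0,-1,0,0],[0,0,-0.05,0,0],[0,0,0,0,0]]'
```

```text
clock: 5.85
tool_pos: [0.4686, 0.0098, 0.1788]
eef_rot: [0.975, 0.221, -0.0, 0.0]
contact_force: [-0.8, -0.2, -0.5]
opening: 0.006
```

```bash
python3 -m inch '[[0.45,0.22,0,0,0],[0.49,0.27,0,0,0],[0.52,0,0,0,0],[0.27,-0.4,0,0,0],[0,0,0,0,0]]'
python3 -m inch '[[0.17,-0.36,0,0,0],[0.13,-0.3,0,0,0],[0.08,-0.27,0,0,0],[0,0,0,0,0],[0,0,0,0,0]]'
```

```text
clock: 6.35
tool_pos: [0.5136, 0.0115, 0.18]
eef_rot: [0.975, 0.22, 0.002, 0.0]
contact_force: [0.4, 1.2, 1.3]
opening: 0.002
clock: 6.85
tool_pos: [0.5209, -0.0122, 0.1791]
eef_rot: [0.975, 0.22, 0.0, 0.001]
contact_force: [0.9, -0.1, 0.2]
opening: 0.01
```

```bash
python3 -m inch '[[0.04,-0.29,0,0,0],[0,0,0,0,0],[0,0,0,0,0]]'
python3 -m inch '[[-0.01,-0.17,0,0,0],[0,0,0,0,0],[0,0,0,0,0]]'
```

```text
clock: 7.15
tool_pos: [0.5215, -0.0187, 0.1789]
eef_rot: [0.975, 0.221, -0.0, 0.0]
contact_force: [1.2, -0.1, -0.5]
opening: 0.003
clock: 7.45
tool_pos: [0.5213, -0.0228, 0.1789]
eef_rot: [0.975, 0.221, -0.0, 0.0]
contact_force: [0.7, -1.4, 0.1]
opening: 0.007
```

```bash
python3 -m inch '[[-0.06,-0.16,0,0,0],[0,0,0,0,0],[0,0,0,0,0]]'
python3 -m inch '[[-0.07,-0.13,0,0,0],[0,0,0,0,0],[0,0,0,0,0]]'
```

```text
clock: 7.75
tool_pos: [0.5204, -0.0263, 0.1791]
eef_rot: [0.975, 0.221, 0.0, -0.0]
contact_force: [1.2, 1.8, 0.3]
opening: 0.006
clock: 8.05
tool_pos: [0.5185, -0.0298, 0.1791]
eef_rot: [0.975, 0.221, 0.0, 0.0]
contact_force: [1.9, 2.1, -0.4]
opening: 0.006
```

```bash
python3 -m inch '[[-0.1,-0.08,0,0,0],[0,0,0,0,0],[0,0,0,0,0]]'
python3 -m inch '[[-0.09,-0.09,0,0,0],[0,0,0,0,0],[0,0,0,0,0]]'
```

```text
clock: 8.35
tool_pos: [0.5155, -0.0322, 0.179]
eef_rot: [0.975, 0.221, -0.0, 0.0]
contact_force: [1.3, 0.7, 0.8]
opening: 0.005
clock: 8.65
tool_pos: [0.5131, -0.0345, 0.1789]
eef_rot: [0.975, 0.221, -0.0, 0.0]
contact_force: [1.9, -0.1, -0.0]
opening: 0.008
```

```bash
python3 -m inch '[[-0.1,-0.05,0,0,0],[0,0,0,0,0],[0,0,0,0,0]]'
python3 -m inch '[[-0.1,-0.05,0,0,0],[0,0,0,0,0],[0,0,0,0,0]]'; python3 -c "
from h import *
print(ef(N,r.get_state()['tool_pos']))"
```

```text
clock: 8.95
tool_pos: [0.5106, -0.0354, 0.1789]
eef_rot: [0.975, 0.221, -0.0, 0.0]
contact_force: [1.4, -0.3, 0.9]
opening: 0.003
clock: 9.25
tool_pos: [0.5082, -0.0366, 0.179]
eef_rot: [0.975, 0.221, -0.0, 0.0]
contact_force: [1.2, 0.6, 0.2]
opening: 0.001
(np.float64(1.9), np.float64(28.9))
```

No stop yet, and the force is still about 1.5 N. I'll go round for stroke 3.

```bash
python3 -m inch '[[0.5,0.2,0,0,0],[0,0,1,0,0],[0,0,1,0,0],[-0.41,0.91,0,0,0],[-0.79,0.79,0,0,0]]'
python3 -m inch '[[-0.9,0,0,0,0],[0,0,0,0,0],[0,0,0,0,0]]'
python3 - <<'E'
from h import *
s=r.get_state();print(s['tool_pos'],ef(N,s['tool_pos']))
w=snap('wrist');cv2.imwrite('pics/w4.png',cv2.resize(w['pixels'][100:300,150:400,::-1],None,fx=3,fy=3))
E
```

```text
clock: 9.75
tool_pos: [0.4913, 0.0113, 0.2295]
eef_rot: [0.975, 0.22, 0.001, 0.0]
contact_force: [-0.6, 0.7, -0.3]
opening: 0.005
clock: 10.05
tool_pos: [0.4682, 0.0108, 0.229]
eef_rot: [0.975, 0.221, -0.0, 0.0]
contact_force: [1.0, -0.6, 0.5]
opening: 0.002
[0.46822174 0.01075651 0.22898613] (np.float64(18.8), np.float64(-30.7))
```

View pics/w4.png

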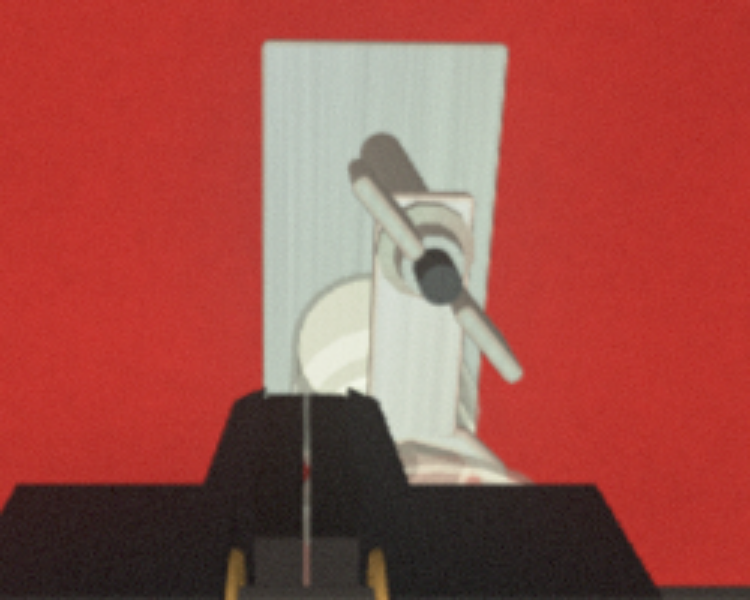

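The stud is now at (437,275) and the wing tips are at (358,168) and (515,375), so theta is about 40° and roughly 320° is done. At most about 80° is left, so I'll push slowly and watch the force.

```bash
python3 -m inch '[[0,0,-1,0,0],[0,0,-1,0,0],[0,0,0,0,0]]'
python3 -m inch '[[0.45,0.22,0,0,0],[0.49,0.25,0,0,0],[0,0,0,0,0],[0,0,0,0,0]]'
python3 -m inch '[[0.3,0.1,0,0,0],[0,0,0,0,0],[0,0,0,0,0]]'
python3 -m inch '[[0.2,-0.1,0,0,0],[0,0,0,0,0],[0,0,0,0,0]]'
```

```text
clock: 10.4
tool_pos: [0.4679, 0.0106, 0.1768]
eef_rot: [0.975, 0.221, -0.002, -0.0]
contact_force: [-0.5, -1.1, 0.7]
opening: 0.002
clock: 10.8
tool_pos: [0.4923, 0.0225, 0.1795]
eef_rot: [0.975, 0.221, 0.0, 0.0]
contact_force: [-0.3, -0.9, 1.2]
opening: 0.011
clock: 11.1
tool_pos: [0.4997, 0.0253, 0.1791]
eef_rot: [0.975, 0.221, 0.0, 0.0]
contact_force: [0.2, -0.3, 0.2]
opening: 0.001
clock: 11.4
tool_pos: [0.503, 0.0232, 0.1788]
eef_rot: [0.975, 0.221, -0.002, -0.0]
contact_force: [-5.4, 2.4, 2.4]
opening: 0.004
```

```bash
python3 -m inch '[[0.1,-0.2,0,0,0],[0,0,0,0,0],[0,0,0,0,0]]'
python3 -c "
from h import *
print(ef(N,r.get_state()['tool_pos']))"
```

```text
clock: 11.7
tool_pos: [0.5037, 0.0223, 0.1787]
eef_rot: [0.975, 0.224, -0.003, -0.003]
contact_force: [-8.6, 11.7, 5.1]
opening: 0.003
(np.float64(-18.3), np.float64(-26.6))
```

The force jumped to about 15 N. That could be the stop, or the finger's inner corner on the hub foot. I'll back off, shift outward and push again at a larger radius.

```bash
python3 - <<'E'
from h import *
steps(N,[(-19,-33),(-27,-33),(-27,-28),(-27,-26),(-27,-24)])
E
python3 -m inch '[[-0.1,0.3,0,0,0],[0.3,0.13,0,0,0],[0,0,0,0,0],[0,0,0,0,0]]'; python3 -c "
from h import *
print(ef(N,r.get_state()['tool_pos']))"
```

```text
[-19, -33] [-0.08, 0.24]
[-27, -33] [0.29, 0.14]
[-27, -28] [0.09, -0.19]
[-27, -26] [0.03, -0.07]
[-27, -24] [0.03, -0.07]
clock: 12.1
tool_pos: [0.5138, 0.0292, 0.1793]
eef_rot: [0.975, 0.221, 0.002, -0.0]
contact_force: [1.6, 2.7, 0.1]
opening: 0.003
(np.float64(-30.3), np.float64(-28.7))
```

```bash
python3 -m inch '[[0.04,-0.09,0,0,0],[0,0,0,0,0],[0,0,0,0,0]]'
python3 -m inch '[[0.04,-0.09,0,0,0],[0,0,0,0,0],[0,0,0,0,0]]'; python3 -c "
from h import *
print(ef(N,r.get_state()['tool_pos']))"
```

```text
clock: 12.4
tool_pos: [0.514, 0.0286, 0.1793]
eef_rot: [0.975, 0.222, 0.002, -0.001]
contact_force: [-0.0, 7.3, 1.4]
opening: 0.003
clock: 12.7
tool_pos: [0.5143, 0.0283, 0.1793]
eef_rot: [0.975, 0.223, 0.001, -0.002]
contact_force: [-2.1, 11.1, 2.4]
opening: 0.004
(np.float64(-30.4), np.float64(-27.7))
```

At the larger radius it also stalls, at 11 N and over 0.25 N m, well clear of the hub, so this is the hard stop. I'll back off, lift and look.

```bash
python3 -m inch '[[-0.2,0.5,0,0,0],[0,0,1,0,0],[0,0,1,0,0],[-0.9,-0.4,0,0,0],[-0.9,-0.4,0,0,0]]'
python3 -m inch '[[0,0,0,0,0],[0,0,0,0,0],[0,0,0,0,0]]'
python3 - <<'E'
from h import *
s=r.get_state();print(s['tool_pos'],s['contact_force'],ef(N,s['tool_pos']))
w=snap('wrist');b=snap('side')
im=np.hstack([cv2.resize(w['pixels'][100:300,180:380],(390,390)),cv2.resize(b['pixels'][150:250,245:345],(390,390),interpolation=cv2.INTER_CUBIC)])
cv2.imwrite('pics/w5.png',im[...,::-1])
E
```

```text
clock: 13.2
tool_pos: [0.4643, 0.0155, 0.2296]
eef_rot: [0.975, 0.221, 0.001, 0.001]
contact_force: [-1.3, -1.2, -0.0]
opening: 0.004
clock: 13.5
tool_pos: [0.4651, 0.0166, 0.2291]
eef_rot: [0.975, 0.221, 0.001, 0.0]
contact_force: [0.5, 1.0, -0.0]
opening: 0.007
[0.46514252 0.01657231 0.2290627 ] [ 0.50546933  0.98041401 -0.03866475] (np.float64(19.2), np.float64(-37.3))
```

View pics/w5.png

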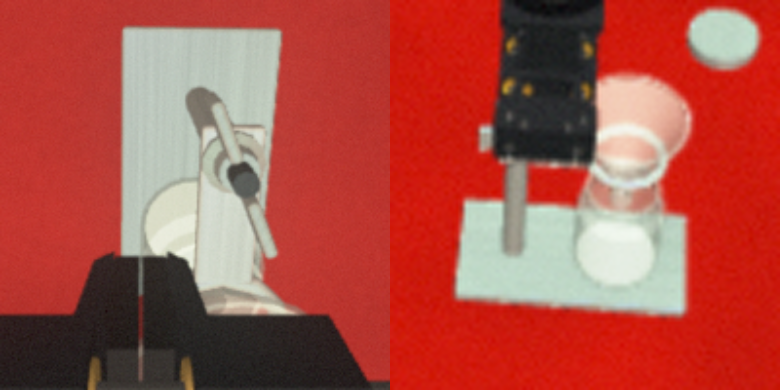

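The wing line now sits at about 25° from the arm, with tips at (220,108) and (272,255), and the hub foot looks to be on the arm. The funnel, jar and lid haven't moved. I'll move clear, check the nut's sinking by depth, and hand in.

```bash
python3 -m inch '[[0,0,1,0,0],[0,1,1,0,0],[0,1,1,0,0],[0,1,0,0,0],[0,1,0,0,0]]'
python3 -m inch '[[0,1,0,0,0],[0,1,0,0,0],[0,1,0,0,0],[0,1,0,0,0],[0,0,0,0,0]]'
python3 - <<'E'
from h import *
old={n:dict(np.load(f'pics/{n}.npz')) for n in('top',)}
new=snap('top')
for s in(old['top'],new):
    P=pts(s);D=np.linalg.norm(P[...,:2]-np.array([.499,-.009]),axis=-1)
    m=(s['range_z']>0)&(D<.031)&(D>.01)&(P[...,2]>.158)&(P[...,2]<.2); q=P[m]
    v=np.linalg.svd(q[:,:2]-q[:,:2].mean(0))[2][0]
    print('wing z',np.percentile(q[:,2],[50,75,90,98]).round(4),m.sum(),'dir theta',np.degrees(np.arctan2(v@f,v@e))%180)
print(r.get_state()['tool_pos'])
E
```

```text
clock: 14.1
tool_pos: [0.4649, 0.118, 0.3049]
eef_rot: [0.975, 0.221, 0.001, -0.0]
contact_force: [0.3, -1.1, -0.5]
opening: 0.005
clock: 14.6
tool_pos: [0.4638, 0.2212, 0.3039]
eef_rot: [0.975, 0.224, 0.001, -0.001]
contact_force: [0.1, -0.2, -0.5]
opening: 0.008
wing z [0.1768 0.1803 0.182  0.1827] 35 dir theta 179.62869306600095
wing z [0.1722 0.1751 0.1769 0.178 ] 31 dir theta 23.50358457800502
[0.46392461 0.21842031 0.30376025]
```

```bash
python3 -c "
from plant import r
print(r.finish_job())"
```

```text
the job is handed in; nothing more can be done
None
```

I turned the wing nut clockwise in three strokes with the closed fingertip until it would go no further, then backed the arm well clear and handed the job in at about 15 s.

- **Turn:** the nut went round about 336° (5.9 rad), which is within the expected 0.7 to 1.1 turns.
- **Stop:** the nut had been turning at about 1–2 N. It then stalled in two places, at about 15 N and, pushing further out on the wing, at about 11 N. That second push is roughly 0.27 N m, against about 0.035 N m to turn the nut freely.
- **Height:** depth readings show the wings sank about 5 mm, with their tops now at about 175–177 mm; fully tight is 175 mm. The turn angle implies 5.9 mm of sinking, so the two differ by about 1 mm, which is within the depth noise.
- **Position of the axis:** the three camera views disagreed by up to about 4 mm on where the nut's axis is, so I kept that much clearance.
- **Other objects:** the last pictures I viewed showed the funnel, jar and lid in place. I never moved near the kettle and passed well above the scrubber, but I did not check either again at the end.

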